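# Film a cap on the coasting inspection turntable

## Robot

A 7-joint arm with a two-finger parallel gripper is mounted at the origin on the work surface. World frame = base frame: x ahead of the robot, y to its left, z up, the work surface at z = 0. Lengths are in m, angles in rad, forces in N, time in s.
With the tool pointing down it reaches from about 0.4 to 0.85 m from the base axis. Payload 10.4 kg.
Tool frame: the origin (TCP) lies between the finger pads, 19 mm behind the fingertips; this is the grasp point; y points along the fingers, z is the direction in which the jaws open and shut, and the axes are right-handed (so a half turn about y gives the same grasp; the last joint's range is limited). The gripper opens to 85 mm and grips with 20 to 120 N. Pads are 22 mm wide; open, the fingers measure 114 mm over their backs; the gripper's body (76 mm by 85 mm) begins 54 mm behind the grasp point. The pads swing forward as they close: fully open they stand 13 mm farther back than shut.
Start: joints at [-1.208, 0.332, -0.065, 1.46, 0.022, 1.35, -0.088], TCP at [0.235, 0.579, 0.25] pointing down, gripper open.
Joint ranges: [-2.6, 2.6], [-0.5, 2.12], [-1.47, 1.34], [0.16, 2.42], [-1.27, 4.41], [0.06, 2.06], [-2.6, 2.6]. Speed limits (rad/s): [2.22, 2.22, 2.79, 2.79, 3.14, 3.14, 3.14].

## Interface

Orientations are given as a unit quaternion [w, x, y, z].
In Python, from bench import * gives the robot as it stands. The module is installed in compiled form; this text tells all that it offers.
- The arm moves only by the tool drive_tool, never from a script. Its arguments are lists of equal length, an entry for each row: "turn": the turn, a rotation vector about the world's x, y, z in rad, a list of three; "offset": the shift along the world's x, y, z in cm, a list of three; "gripper": the finger opening in cm, from 0 to 8.54. In form: {"turn": [[ax, ay, az], ...], "offset": [[dx, dy, dz], ...], "gripper": [gripper, ...]}. A call has 1 to 10 rows; each row shifts and turns the commanded pose from where the row before left it; what a row does not reach is not made up. A row lasts 1/8 s, in which the tool goes at most 62.5 mm and 10.7 degrees, less where a joint would pass 70% of its speed; a pose out of reach is approached as far as the arm can. A call is refused whole if a number of a shift passes 6.25 or a number of a turn 0.188, either way. A call with a gripper value outside its range is refused whole. The fingers move at their own pace and stop on an object; the grip force is fixed at half the most. Time passes only in rows, so rows that do not move let the fingers close. It gives the time, the measured TCP pose, the force and the opening at its end, in the units of the state.
- get_state(): the state, without advancing time (a new reading comes with each control period).
- get_image(name): name is "side" or "top" or "wrist"; returns the picture (420x560x3 uint8, red, green, blue); there is no depth.
- get_calibration(name): a dict with "mtx" (3x3 intrinsics, pixels), "T" (4x4, takes a point from camera to world coordinates). Camera axes: x right, y down, z forward; pixel columns grow to the right and rows downward; lengths in m; the calibration is good to about 2 mm. A picture is of the moment at which its call begins: read the wrist's pose just before it. get_calibration takes no time and is no camera call; for the wrist camera it gives the pose at the moment of the call.
- close_job(): hands the job in, once; it reports no verdict.
The state is a dict: "time": time; "joint_pos": joint angles; "joint_velocities": joint speeds; "joint_efforts": joint torques, N m; "tool_pos": TCP position; "ee_rot": TCP orientation; "force": force on the tool from outside, world axes, zero at the start; "torque": the same for the moment, N m; "gripper_width": finger opening in m.
Only numpy, scipy, OpenCV 4.12 (cv2) and the standard library are available. Lean on these libraries where they do the work, as an engineer would, in place of code of your own. Each camera call takes 0.05 s, during which the arm holds its last target. There are 200 camera calls.

## Task

Give the inspection turntable a push by its blue pins, either way round, let go, and while it coasts keep the gripper centred above the red-capped bottle, with the tool point (the middle of the finger pads) 80 mm above the cap and never more than 20 mm off, for eight seconds on end, so that the wrist camera can film the cap under changing light. All through those eight seconds nothing may be touched and the table must still be going faster than one turn in ten seconds, but it must never go faster than one turn in two seconds. Finish with the turntable at rest (coasted out or stopped by the gripper), all four bottles upright in their sockets, and the other things on the bench left alone.

Things in the scene. Friction and masses are not known exactly. Their poses are not given: they have to be found in the camera images.
- turntable (a joint): angle of the turntable about its vertical axis, rad, counter-clockwise from above positive, 0 at the start, no limit. Free-running bearing: moment of inertia with bottles nominally 0.023 kg m2 (may differ by 30 %), friction torque 0.0016 N m plus 0.0006 N m per rad/s; it coasts some 20 s from 1.8 rad/s.
- hub (a point): centre of the turntable's upper face, on its axis, 50 mm above the work surface; z up. The turntable is a white disc, 300 mm diameter, 16 mm thick, on a grey foot; a steel button of 40 mm diameter stands 20 mm high at its centre.
- pin0 (a point): centre of the top of a blue push pin on the turntable's rim, number 1 of 4 counted counter-clockwise: 30 mm diameter grip, its top 70 mm and its lower end 25 mm above the disc (a 12 mm steel stem below), 130 mm from the axis, midway in angle between two sockets. The pins are fixed to the disc and turn with it.
- pin1 (a point): centre of the top of a blue push pin on the turntable's rim, number 2 of 4 counted counter-clockwise: 30 mm diameter grip, its top 70 mm and its lower end 25 mm above the disc (a 12 mm steel stem below), 130 mm from the axis, midway in angle between two sockets. The pins are fixed to the disc and turn with it.
- pin2 (a point): centre of the top of a blue push pin on the turntable's rim, number 3 of 4 counted counter-clockwise: 30 mm diameter grip, its top 70 mm and its lower end 25 mm above the disc (a 12 mm steel stem below), 130 mm from the axis, midway in angle between two sockets. The pins are fixed to the disc and turn with it.
- pin3 (a point): centre of the top of a blue push pin on the turntable's rim, number 4 of 4 counted counter-clockwise: 30 mm diameter grip, its top 70 mm and its lower end 25 mm above the disc (a 12 mm steel stem below), 130 mm from the axis, midway in angle between two sockets. The pins are fixed to the disc and turn with it.
- bottle_red: amber glass bottle, 50 mm diameter, 100 mm tall, red cap, about 0.18 kg, standing loose in one of the four shallow ring sockets of the turntable (ring 14 mm high, socket centres 90 mm from the axis). Origin: centre of its underside, which rests on the disc; z up.
- bottle_white: amber glass bottle, 50 mm diameter, 100 mm tall, white cap, about 0.18 kg, standing loose in one of the four shallow ring sockets of the turntable (ring 14 mm high, socket centres 90 mm from the axis). Origin: centre of its underside, which rests on the disc; z up.
- bottle_black: amber glass bottle, 50 mm diameter, 100 mm tall, black cap, about 0.18 kg, standing loose in one of the four shallow ring sockets of the turntable (ring 14 mm high, socket centres 90 mm from the axis). Origin: centre of its underside, which rests on the disc; z up.
- bottle_green: amber glass bottle, 50 mm diameter, 100 mm tall, green cap, about 0.18 kg, standing loose in one of the four shallow ring sockets of the turntable (ring 14 mm high, socket centres 90 mm from the axis). Origin: centre of its underside, which rests on the disc; z up.
- look (a point): the point on the red-capped bottle's axis 80 mm above the top of its cap (180 mm above the bottle's underside, 230 mm above the work surface): where the tool point belongs while filming. It goes round with the bottle, 90 mm from the axis.
- beaker: empty glass beaker, 72 mm diameter, 95 mm tall, bystander; origin at the centre of its underside.
- dropper: small amber bottle with orange cap, 44 mm diameter, 75 mm tall, bystander; origin at the centre of its underside.
- bulb: blue rubber bulb standing on its flat base, 62 mm diameter, 100 mm tall, bystander; origin at the centre of its underside.
- mortar: white ceramic mortar bowl, 100 mm diameter, 60 mm tall, bystander; origin at the centre of its underside.
Mind the look-alikes: they are no part of the job. Leave any turquoise look-alike of the bottle_red alone. What is shaped like the bottle_green but purple is not meant.

How it is judged:
By the outcome, as a careful person would: the job done as asked, in the order asked, and still so for the second after the job is handed in, with the robot touching nothing.
It also fails if it takes over 72 s, if anything falls off the work surface, if the arm or the gripper's body presses on something with over 40 N, if the wrist force passes 120 N, or if a joint passes its speed limit or range.

## Working session

There is one attempt and no reset: what is moved stays moved. The work goes in short steps, Python scripts to look and compute and a tool call to move; the robot and the scene stay as the last step left them, time stands still between calls to the robot, and variables do not carry over. Pictures are saved under pics/ and viewed, about 8 in all and at most 12, crops included, and the job is handed in when it is done.

Besides the shell and the picture viewer there is one more tool, called after "Call:" as name(argument=value, ...), one argument or row to a line, values as JSON. drive_tool: Moves the arm, as the interface text tells. Its arguments: {"type":"object","properties":{"turn":{"type":"array"},"offset":{"type":"array"},"gripper":{"type":"array"}},"required":["turn","offset","gripper"]}

```bash
mkdir -p pics; python3 - <<'E'
from bench import *
import cv2,numpy as np
print(get_state())
for n in ("top","side"):
    im=get_image(n); cv2.imwrite(f"pics/{n}0.png",im[:,:,::-1]); c=get_calibration(n); print(n,c["mtx"].round(1).tolist(),c["T"].round(4).tolist())
a=cv2.imread("pics/top0.png");b=cv2.imread("pics/side0.png")
cv2.imwrite("pics/both0.png",cv2.resize(np.vstack([a,b]),None,fx=.7,fy=.7))
E
```

```text
{'time': 0.0, 'joint_pos': array([-1.20758734,  0.33290119, -0.06467258,  1.46094992,  0.0216337 ,
        1.34988704, -0.08847918]), 'joint_velocities': array([-0.0022747 , -0.00050868, -0.00123042,  0.00158663,  0.00090216,
       -0.00214324, -0.00073129]), 'joint_efforts': array([-2.55628265e-04, -6.25435138e+01,  4.86722973e-02, -3.91613460e+01,
        1.60665700e-02,  9.81837104e-03, -8.77735964e-07]), 'tool_pos': array([0.23509088, 0.57872519, 0.24919344]), 'ee_rot': array([-0.6934836 ,  0.69450132, -0.1356119 ,  0.13549107]), 'force': array([-0.87767887, -0.79938031, -0.05078765]), 'torque': array([-0.03091895, -0.05494997, -0.02617206]), 'gripper_width': 0.0853417605021956}
top [[468.3, 0.0, 284.6], [0.0, 468.3, 210.6], [0.0, 0.0, 1.0]] [[-0.0236, -0.987, 0.1587, 0.3252], [-0.9997, 0.0237, -0.0011, -0.0201], [-0.0026, -0.1587, -0.9873, 1.2725], [0.0, 0.0, 0.0, 1.0]]
side [[397.8, 0.0, 279.0], [0.0, 397.8, 211.0], [0.0, 0.0, 1.0]] [[0.808, -0.4402, 0.3916, 0.1348], [-0.589, -0.5862, 0.5563, -0.5698], [-0.0154, -0.6802, -0.7329, 0.8818], [0.0, 0.0, 0.0, 1.0]]
```

View pics/top0.png

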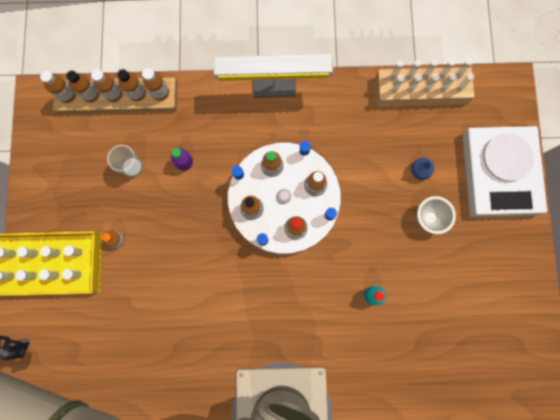

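View pics/side0.png

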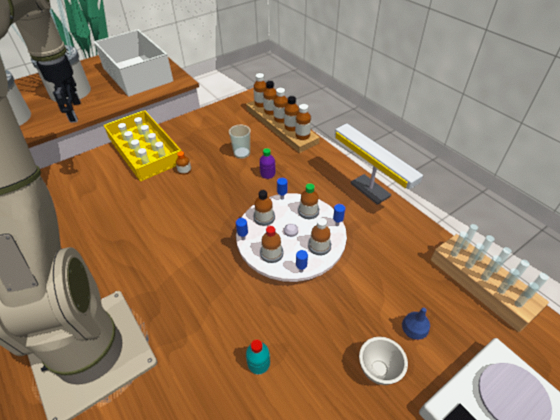

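Top view: the turntable is at about (284,197), with the red cap at (296,224), white at (318,177), green at (271,157) and black at (249,202). The blue pins are at (305,148), (237,172), (262,239) and (331,214). The bystanders and the turquoise and purple look-alikes stand clear of the disc. Side view agrees; a lamp stands behind the table.

```bash
cat > h.py <<'E'
from bench import *
import cv2,numpy as np
from scipy.spatial.transform import Rotation as R
def blobs(im,col,amin=15):
    h=cv2.cvtColor(im,cv2.COLOR_RGB2HSV)
    H,S,V=cv2.split(h)
    m={"red":((H<6)|(H>172))&(S>190)&(V>120),"blue":(H>108)&(H<126)&(S>170)&(V>90)}[col].astype(np.uint8)
    n,l,s,c=cv2.connectedComponentsWithStats(m)
    return [(c[i],s[i,4]) for i in range(1,n) if s[i,4]>=amin]
def cast(px,z,cal):
    d=cal["T"][:3,:3]@np.linalg.solve(cal["mtx"],[px[0],px[1],1.]);o=cal["T"][:3,3]
    return (o+d*(z-o[2])/d[2])[:2]
E
python3 - <<'E'
from h import *
for n in ("top","side"):
    im=cv2.imread(f"pics/{n}0.png")[:,:,::-1].copy();cal=get_calibration(n)
    for c,z in (("blue",.11),("red",.145)):
        for p,a in blobs(im,c): print(n,c,p.round(1),a,cast(p,z,cal).round(4))
s=get_state();print(R.from_quat(np.roll(s["ee_rot"],-1)).as_matrix().round(3))
c=get_calibration("wrist");print(c["mtx"].round(0).tolist(),c["T"].round(3))
E
```

```text
top blue [304.5 147.3] 67 [ 0.6757 -0.0766]
top blue [237.1 172. ] 67 [0.6146 0.0971]
top blue [330.1 213.4] 62 [ 0.5022 -0.1354]
top blue [262.1 239. ] 62 [0.4419 0.0363]
top red [296.4 223.1] 73 [ 0.475  -0.0493]
top red [379.1 295.8] 42 [ 0.2968 -0.2402]
side blue [281.9 185.8] 139 [0.6105 0.0893]
side blue [338.7 212.6] 146 [ 0.6693 -0.083 ]
side blue [241.4 226.4] 160 [0.4385 0.0302]
side blue [301.5 259.2] 164 [ 0.4979 -0.1422]
side red [270.7 230.6] 61 [ 0.4743 -0.0508]
side red [256.3 345.3] 106 [ 0.2856 -0.2693]
[[ 0.926 -0.     0.376]
 [-0.376 -0.001  0.926]
 [ 0.    -1.    -0.001]]
[[362.0, 0.0, 279.0], [0.0, 362.0, 207.0], [0.0, 0.0, 1.0]] [[ 0.377  0.883  0.279  0.164]
 [ 0.926 -0.359 -0.116  0.608]
 [-0.002  0.302 -0.953  0.373]
 [ 0.     0.     0.     1.   ]]
```

Call:
drive_tool(
  turn=[
    [0, 0, 0],
    [0, 0, 0],
    [0, 0, 0],
    [0, 0, 0],
    [0, 0, 0],
    [0, 0, 0],
    [0, 0, 0],
    [0, 0, 0],
    [0, 0, 0],
    [0, 0, 0],
  ],
  offset=[
    [2.9, -4.2, 0],
    [2.9, -4.2, 0],
    [2.9, -4.2, 0],
    [2.9, -4.2, 0],
    [2.9, -4.2, 0],
    [2.9, -4.2, 0],
    [2.9, -4.2, 0],
    [2.9, -4.2, 0],
    [2.9, -4.2, 0],
    [-0.6, -5.3, 0],
  ],
  gripper=[0, 0, 0, 0, 0, 0, 0, 0, 0, 0],
)

```text
time: 1.35
tool_pos: [0.4913, 0.1464, 0.2494]
ee_rot: [-0.694, 0.694, -0.136, 0.136]
force: [0.2, -0.6, -0.2]
gripper_width: -0.0001
```

Call:
drive_tool(
  turn=[
    [0, 0, 0],
    [0, 0, 0],
    [0, 0, 0],
    [0, 0, 0],
    [0, 0, 0],
    [0, 0, 0],
  ],
  offset=[
    [-0.6, -5.3, 0],
    [-0.6, -5.3, 0],
    [-0.6, -5.3, 0],
    [-0.6, -5.3, 0],
    [-0.6, -5.3, 0],
    [0, 0, 0],
  ],
  gripper=[0, 0, 0, 0, 0, 0],
)

```text
time: 2.1
tool_pos: [0.4591, -0.121, 0.2501]
ee_rot: [-0.693, 0.694, -0.138, 0.138]
force: [0.2, 0.1, 0.0]
gripper_width: 0.0001
```

```bash
python3 - <<'E'
from h import *
cal=get_calibration("wrist");im=get_image("wrist");cv2.imwrite("pics/w1.png",im[:,:,::-1])
for c,z in (("blue",.115),("red",.148)):
    for p,a in blobs(im,c,60): print(c,p.round(1),a,cast(p,z,cal).round(4))
hub=np.array([.557,-.022])
# pusher waypoints
s=np.array([.8,.8,1.4,2.0,2.6,3.2,3.8,3.9])/100; r=.136
th=np.radians(223)+np.r_[0,np.cumsum(s)/r]
P=hub+r*np.c_[np.cos(th),np.sin(th)]
print(np.degrees(th).round(0),P.round(3).tolist());print((np.diff(P,axis=0)*100).round(1).tolist())
E
```

```text
blue [482.5  96.4] 1608 [0.4444 0.0361]
blue [283.6 251.8] 492 [ 0.4997 -0.1338]
red [21.5 55.6] 913 [ 0.3126 -0.2215]
red [390.8 195.9] 905 [ 0.4756 -0.0491]
[223. 226. 230. 236. 244. 255. 268. 285. 301.] [[0.458, -0.115], [0.463, -0.12], [0.469, -0.126], [0.48, -0.134], [0.498, -0.144], [0.522, -0.153], [0.553, -0.158], [0.591, -0.154], [0.627, -0.139]]
[[0.6, -0.6], [0.6, -0.5], [1.1, -0.8], [1.7, -1.0], [2.4, -0.9], [3.2, -0.5], [3.8, 0.4], [3.6, 1.5]]
```

View pics/w1.png

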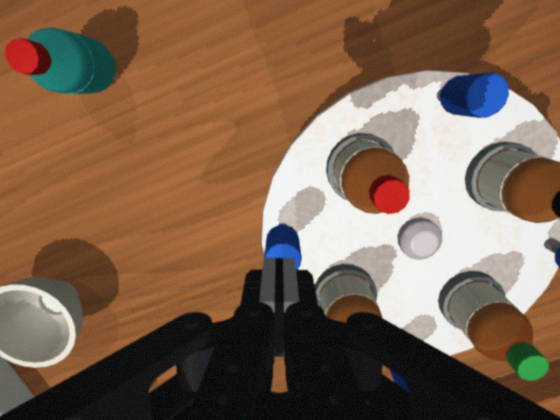

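The wrist view shows the red cap at (391,196), the steel hub at (420,238) and the push pin at (283,250), just behind the fingertips. With this view the hub comes out at about (0.560, -0.020). I'll descend behind the 244° pin.

Call:
drive_tool(
  turn=[
    [0, 0, 0],
    [0, 0, 0],
    [0, 0, 0],
    [0, 0, 0],
    [0, 0, 0],
    [0, 0, 0],
  ],
  offset=[
    [0.3, 0.7, -2.2],
    [0, 0, -4],
    [0, 0, -4],
    [0, 0, -2],
    [0, 0, -1],
    [0, 0, 0],
  ],
  gripper=[0, 0, 0, 0, 0, 0],
)

```text
time: 2.9
tool_pos: [0.4631, -0.1092, 0.1178]
ee_rot: [-0.694, 0.694, -0.136, 0.135]
force: [-0.3, -0.1, 0.5]
gripper_width: 0.0001
```

Call:
drive_tool(
  turn=[
    [0, 0, 0],
    [0, 0, 0],
    [0, 0, 0.08],
    [0, 0, 0.08],
    [0, 0, 0.08],
    [0, 0, 0.08],
    [0, 0, 0.08],
    [0, 0, 0.08],
    [0, 0, 0],
    [0, 0, 0],
  ],
  offset=[
    [0.3, -0.8, 0],
    [0.6, -0.5, 0],
    [1.1, -0.8, 0],
    [1.7, -1.0, 0],
    [2.4, -0.9, 0],
    [3.2, -0.5, 0],
    [3.8, 0.4, 0],
    [3.6, 1.5, 0],
    [2.5, -0.3, 2],
    [1.4, -0.3, 5],
  ],
  gripper=[0, 0, 0, 0, 0, 0, 0, 0, 0, 0],
)

```text
time: 4.15
tool_pos: [0.6694, -0.1414, 0.1863]
ee_rot: [0.706, -0.706, -0.032, 0.035]
force: [-0.1, -1.2, 0.1]
gripper_width: -0.0002
```

Call:
drive_tool(
  turn=[
    [0, 0, 0],
  ],
  offset=[
    [0, 0, 4.2],
  ],
  gripper=[0],
)

```text
time: 4.28
tool_pos: [0.6704, -0.1425, 0.2317]
ee_rot: [-0.706, 0.707, 0.034, -0.033]
force: [-0.3, -0.5, 0.1]
gripper_width: -0.0
```

```bash
cat >> h.py <<'E'
HUB=np.array([.560,-.020])
def see(hub=HUB):
    "angle of red bottle from top camera: pins (mod 90 deg) and red cap"
    t=get_state()["time"];cal=get_calibration("top");im=get_image("top");out=[]
    for c,z,r,ph in (("blue",.112,.13,45),("red",.147,.09,0)):
        for p,a in blobs(im,c,20):
            q=cast(p,z,cal)-hub
            if abs(np.hypot(*q)-r)<.02: out.append((c,round(np.degrees(np.arctan2(q[1],q[0]))%(90 if c=="blue" else 360),1),(q+hub).round(4).tolist(),int(a)))
    return t,out,im
E
python3 - <<'E'
from h import *
t,o,im=see();print(t,*o,sep="\n");t,o,im=see();print(t,*o,sep="\n")
cv2.imwrite("pics/t2.png",im[:,:,::-1]);print(get_state()["tool_pos"],get_state()["time"])
E
```

```text
4.275
('blue', np.float64(8.1), [0.6871, -0.0018], 82)
('blue', np.float64(9.0), [0.5397, 0.1082], 68)
4.325
('blue', np.float64(15.2), [0.6824, 0.0134], 61)
('blue', np.float64(16.1), [0.5242, 0.1044], 70)
[ 0.6716896  -0.14323321  0.23586996] 4.375
```

View pics/t2.png

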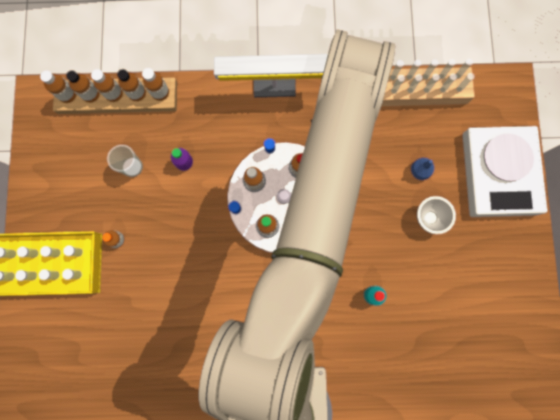

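The picture shows the arm over the right half of the table, with red at (300,163) and pins at (269,145) and (235,208). The table turns CCW at about 2.4 rad/s, below the limit. Next is a planner for the intercept and tracking.

```bash
cat >> h.py <<'E'
HUB=np.array([.559,-.020])
def adv(th,w,dt,I=.023):
    n=max(1,int(round(dt/.005)))
    for _ in range(n):
        a=-(.0016+.0006*w)/I; th+=w*dt/n+.5*a*(dt/n)**2; w+=a*dt/n
    return th,w
def plan(cmd,th,w,n=10,settle=0,hub=HUB,I=.023):
    "cmd: commanded xyz now; th,w: red angle/speed now. settle: rows of straight approach"
    c=np.array(cmd,float);rows=[]
    for i in range(1,n+1):
        k=max(i,settle); a,_=adv(th,w,k*.125,I)
        tgt=np.r_[hub+.09*np.array([np.cos(a),np.sin(a)]),.23]
        if i<settle: tgt=c+(tgt-c)/(settle-i+1)
        d=((tgt-c)*100).round(1); c=c+d/100; rows.append([float(x)+0. for x in d])
    print(rows);print("cmd end",c.round(4).tolist(),"th,w end",adv(th,w,n*.125,I))
E
python3 -c "
from h import *
print(get_state()['tool_pos'])
plan([.669,-.142,.230],np.radians(337.6),2.4,settle=4)"
```

```text
[ 0.6716896  -0.14323321  0.23586996]
[[-1.2, 4.7, 0.0], [-1.2, 4.6, 0.0], [-1.1, 4.7, 0.0], [-1.2, 4.6, 0.0], [-2.1, 1.6, 0.0], [-2.4, 0.8, 0.0], [-2.6, 0.2, 0.0], [-2.5, -0.6, 0.0], [-2.2, -1.3, 0.0], [-1.7, -1.8, 0.0]]
cmd end [0.487, 0.033, 0.23] th,w end (np.float64(8.790077413756677), 2.237436897388338)
```

Call:
drive_tool(
  turn=[
    [0, 0, 0],
    [0, 0, 0],
    [0, 0, 0],
    [0, 0, 0],
    [0, 0, 0],
    [0, 0, 0],
    [0, 0, 0],
    [0, 0, 0],
    [0, 0, 0],
    [0, 0, 0],
  ],
  offset=[
    [-1.2, 4.7, 0],
    [-1.2, 4.6, 0],
    [-1.1, 4.7, 0],
    [-1.2, 4.6, 0],
    [-2.1, 1.6, 0],
    [-2.4, 0.8, 0],
    [-2.6, 0.2, 0],
    [-2.5, -0.6, 0],
    [-2.2, -1.3, 0],
    [-1.7, -1.8, 0],
  ],
  gripper=[0, 0, 0, 0, 0, 0, 0, 0, 0, 0],
)

```text
time: 5.62
tool_pos: [0.4866, 0.0329, 0.23]
ee_rot: [0.706, -0.706, -0.034, 0.034]
force: [-0.2, -0.0, 0.6]
gripper_width: -0.0002
```

```bash
cat >> h.py <<'E'
def wsee(hub=HUB,name=None):
    s=get_state();cal=get_calibration("wrist");im=get_image("wrist")
    if name: cv2.imwrite(name,im[:,:,::-1])
    print("t",s["time"],"tcp",s["tool_pos"].round(4),"F",np.round(s["force"],1))
    for c,z,ph in (("red",.148,0),("blue",.115,45)):
        for p,a in blobs(im,c,150):
            q=cast(p,z,cal);d=q-hub
            if np.hypot(*d)<.16: print(c,p.round(0),a,q.round(4),"r",np.hypot(*d).round(4),"ang",(np.degrees(np.arctan2(d[1],d[0]))%360).round(1),"tcp-q",(s["tool_pos"][:2]-q).round(4))
    print("after",get_state()["time"],get_state()["tool_pos"].round(4))
E
python3 -c "
from h import *
wsee(name='pics/w3.png');t,o,im=see();print(t,*o,sep='\n')"
```

```text
t 5.625 tcp [0.4866 0.0329 0.23  ] F [-0.2 -0.   0.6]
red [266. 216.] 1065 [0.4819 0.0242] r 0.0889 ang 150.2 tcp-q [0.0047 0.0087]
blue [150. 121.] 1566 [ 0.4356 -0.0558] r 0.1285 ang 196.2 tcp-q [0.051  0.0887]
blue [369. 264.] 1380 [0.5234 0.1025] r 0.1276 ang 106.2 tcp-q [-0.0368 -0.0696]
blue [ 34. 325.] 935 [ 0.5986 -0.1472] r 0.1332 ang 287.3 tcp-q [-0.112  0.18 ]
after 5.675 [0.4853 0.0299 0.2301]
5.675
('blue', np.float64(23.1), [0.6813, 0.0317], 56)
('blue', np.float64(21.6), [0.6068, -0.1383], 47)
('blue', np.float64(22.3), [0.4392, -0.0695], 66)
```

View pics/w3.png

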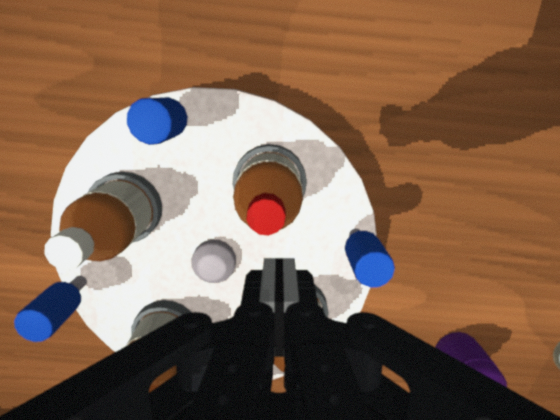

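```bash
sed -i 's/a,_=adv(th,w,k\*.125,I)/a,_=adv(th,w,k*.125+.02*(i>=n-1),I)/' h.py
python3 -c "
from h import *
plan([.487,.033,.230],np.radians(164.4),2.32,settle=2)"
```

```text
[[-0.7, -4.0, 0.0], [-0.7, -4.0, 0.0], [1.1, -2.3, 0.0], [1.7, -1.9, 0.0], [2.1, -1.3, 0.0], [2.4, -0.7, 0.0], [2.5, 0.0, 0.0], [2.4, 0.7, 0.0], [2.4, 1.5, 0.0], [1.6, 1.8, 0.0]]
cmd end [0.635, -0.069, 0.23] th,w end (np.float64(5.668780109423166), 2.160003683219048)
```

Call:
drive_tool(
  turn=[
    [0, 0, 0],
    [0, 0, 0],
    [0, 0, 0],
    [0, 0, 0],
    [0, 0, 0],
    [0, 0, 0],
    [0, 0, 0],
    [0, 0, 0],
    [0, 0, 0],
    [0, 0, 0],
  ],
  offset=[
    [-0.7, -4.0, 0],
    [-0.7, -4.0, 0],
    [1.1, -2.3, 0],
    [1.7, -1.9, 0],
    [2.1, -1.3, 0],
    [2.4, -0.7, 0],
    [2.5, 0, 0],
    [2.4, 0.7, 0],
    [2.4, 1.5, 0],
    [1.6, 1.8, 0],
  ],
  gripper=[0, 0, 0, 0, 0, 0, 0, 0, 0, 0],
)

```text
time: 6.98
tool_pos: [0.6367, -0.0683, 0.2294]
ee_rot: [-0.706, 0.706, 0.033, -0.033]
force: [0.9, 0.6, -0.3]
gripper_width: -0.0001
```

```bash
python3 -c "
from h import *
wsee()"
```

```text
t 6.975 tcp [ 0.6367 -0.0683  0.2294] F [ 0.9  0.6 -0.3]
red [275. 221.] 1052 [ 0.6346 -0.0709] r 0.0911 ang 326.0 tcp-q [0.0021 0.0026]
blue [163. 120.] 1610 [ 0.584 -0.148] r 0.1304 ang 281.0 tcp-q [0.0527 0.0797]
blue [367. 283.] 1242 [0.6881 0.0016] r 0.1309 ang 9.5 tcp-q [-0.0514 -0.0699]
after 7.025 [ 0.6381 -0.0644  0.229 ]
```

```bash
python3 -c "
from h import *
plan([.635,-.069,.230],np.radians(331.9),2.17,I=.0246)"
```

```text
[[1.2, 2.9, 0.0], [0.2, 2.4, 0.0], [-0.4, 2.4, 0.0], [-1.1, 2.1, 0.0], [-1.5, 1.8, 0.0], [-2.0, 1.3, 0.0], [-2.1, 0.8, 0.0], [-2.4, 0.2, 0.0], [-2.6, -0.5, 0.0], [-2.0, -1.1, 0.0]]
cmd end [0.508, 0.054, 0.23] th,w end (np.float64(8.414009705274694), 2.0247571132083957)
```

Call:
drive_tool(
  turn=[
    [0, 0, 0],
    [0, 0, 0],
    [0, 0, 0],
    [0, 0, 0],
    [0, 0, 0],
    [0, 0, 0],
    [0, 0, 0],
    [0, 0, 0],
    [0, 0, 0],
    [0, 0, 0],
  ],
  offset=[
    [1.2, 2.9, 0],
    [0.2, 2.4, 0],
    [-0.4, 2.4, 0],
    [-1.1, 2.1, 0],
    [-1.5, 1.8, 0],
    [-2.0, 1.3, 0],
    [-2.1, 0.8, 0],
    [-2.4, 0.2, 0],
    [-2.6, -0.5, 0],
    [-2.0, -1.1, 0],
  ],
  gripper=[0, 0, 0, 0, 0, 0, 0, 0, 0, 0],
)

```text
time: 8.28
tool_pos: [0.5077, 0.0548, 0.2299]
ee_rot: [0.706, -0.706, -0.034, 0.034]
force: [-0.2, -1.7, 0.0]
gripper_width: -0.0002
```

```bash
python3 -c "
from h import *
wsee()"
```

```text
t 8.275 tcp [0.5077 0.0548 0.2299] F [-0.2 -1.7  0. ]
red [283. 235.] 1000 [0.5141 0.0574] r 0.0895 ang 120.1 tcp-q [-0.0063 -0.0026]
blue [222.  91.] 1676 [0.4344 0.0117] r 0.1286 ang 165.7 tcp-q [0.0733 0.0431]
blue [334. 309.] 510 [0.5837 0.1039] r 0.1263 ang 78.7 tcp-q [-0.076  -0.0491]
after 8.325 [0.5062 0.0527 0.23  ]
```

```bash
python3 -c "
from h import *
plan([.508,.054,.230],np.radians(126.0),1.985,I=.0225)"
```

```text
[[-1.8, -1.6, 0.0], [-1.2, -1.9, 0.0], [-0.7, -2.1, 0.0], [-0.2, -2.1, 0.0], [0.3, -2.1, 0.0], [0.9, -2.0, 0.0], [1.2, -1.7, 0.0], [1.6, -1.4, 0.0], [2.2, -1.0, 0.0], [2.0, -0.5, 0.0]]
cmd end [0.551, -0.11, 0.23] th,w end (np.float64(4.584516685408908), 1.8324902283824414)
```

Call:
drive_tool(
  turn=[
    [0, 0, 0],
    [0, 0, 0],
    [0, 0, 0],
    [0, 0, 0],
    [0, 0, 0],
    [0, 0, 0],
    [0, 0, 0],
    [0, 0, 0],
    [0, 0, 0],
    [0, 0, 0],
  ],
  offset=[
    [-1.8, -1.6, 0],
    [-1.2, -1.9, 0],
    [-0.7, -2.1, 0],
    [-0.2, -2.1, 0],
    [0.3, -2.1, 0],
    [0.9, -2.0, 0],
    [1.2, -1.7, 0],
    [1.6, -1.4, 0],
    [2.2, -1.0, 0],
    [2.0, -0.5, 0],
  ],
  gripper=[0, 0, 0, 0, 0, 0, 0, 0, 0, 0],
)

```text
time: 9.57
tool_pos: [0.5519, -0.1117, 0.2301]
ee_rot: [-0.706, 0.707, 0.033, -0.033]
force: [0.3, -0.2, -0.1]
gripper_width: 0.0
```

```bash
python3 -c "
from h import *
wsee()"
```

```text
t 9.575 tcp [ 0.5519 -0.1117  0.2301] F [ 0.3 -0.2 -0.1]
red [283. 227.] 1025 [ 0.553  -0.1094] r 0.0896 ang 266.2 tcp-q [-0.0011 -0.0023]
blue [306.  70.] 1767 [ 0.4613 -0.1035] r 0.1285 ang 220.5 tcp-q [ 0.0906 -0.0083]
blue [479. 352.] 1322 [0.6572 0.0576] r 0.1252 ang 38.3 tcp-q [-0.1053 -0.1693]
after 9.625 [ 0.5536 -0.1116  0.2299]
```

```bash
python3 -c "
from h import *
plan([.551,-.110,.230],np.radians(271.4),1.873,I=.0243)"
```

```text
[[3.1, 0.3, 0.0], [1.9, 0.8, 0.0], [1.7, 1.1, 0.0], [1.4, 1.5, 0.0], [1.0, 1.8, 0.0], [0.6, 2.0, 0.0], [0.1, 1.9, 0.0], [-0.3, 2.0, 0.0], [-0.9, 2.1, 0.0], [-1.2, 1.6, 0.0]]
cmd end [0.625, 0.041, 0.23] th,w end (np.float64(6.9913915949601195), 1.735018610077639)
```

Call:
drive_tool(
  turn=[
    [0, 0, 0],
    [0, 0, 0],
    [0, 0, 0],
    [0, 0, 0],
    [0, 0, 0],
    [0, 0, 0],
    [0, 0, 0],
    [0, 0, 0],
    [0, 0, 0],
    [0, 0, 0],
  ],
  offset=[
    [3.1, 0.3, 0],
    [1.9, 0.8, 0],
    [1.7, 1.1, 0],
    [1.4, 1.5, 0],
    [1.0, 1.8, 0],
    [0.6, 2.0, 0],
    [0.1, 1.9, 0],
    [-0.3, 2.0, 0],
    [-0.9, 2.1, 0],
    [-1.2, 1.6, 0],
  ],
  gripper=[0, 0, 0, 0, 0, 0, 0, 0, 0, 0],
)

```text
time: 10.88
tool_pos: [0.6244, 0.0427, 0.23]
ee_rot: [0.706, -0.706, -0.034, 0.034]
force: [-1.1, 0.3, 0.1]
gripper_width: 0.0
```

```bash
python3 -c "
from h import *
wsee()"
```

```text
t 10.875 tcp [0.6244 0.0427 0.23  ] F [-1.1  0.3  0.1]
red [267. 235.] 983 [0.6315 0.0358] r 0.0915 ang 37.6 tcp-q [-0.0071  0.007 ]
blue [387. 147.] 1552 [0.576  0.1092] r 0.1303 ang 82.5 tcp-q [ 0.0484 -0.0664]
blue [165. 283.] 1060 [ 0.691  -0.0362] r 0.133 ang 353.0 tcp-q [-0.0666  0.0789]
after 10.925 [0.6234 0.0451 0.2301]
```

```bash
python3 -c "
from h import *
plan([.625,.041,.230],np.radians(42.5),1.695,I=.022)"
```

```text
[[-1.4, 1.2, 0.0], [-1.6, 1.0, 0.0], [-1.8, 0.5, 0.0], [-1.8, 0.2, 0.0], [-1.9, -0.2, 0.0], [-1.7, -0.5, 0.0], [-1.5, -0.9, 0.0], [-1.4, -1.2, 0.0], [-1.2, -1.6, 0.0], [-0.8, -1.6, 0.0]]
cmd end [0.474, 0.01, 0.23] th,w end (np.float64(2.768622627079319), 1.5488030039780416)
```

Call:
drive_tool(
  turn=[
    [0, 0, 0],
    [0, 0, 0],
    [0, 0, 0],
    [0, 0, 0],
    [0, 0, 0],
    [0, 0, 0],
    [0, 0, 0],
    [0, 0, 0],
    [0, 0, 0],
    [0, 0, 0],
  ],
  offset=[
    [-1.4, 1.2, 0],
    [-1.6, 1.0, 0],
    [-1.8, 0.5, 0],
    [-1.8, 0.2, 0],
    [-1.9, -0.2, 0],
    [-1.7, -0.5, 0],
    [-1.5, -0.9, 0],
    [-1.4, -1.2, 0],
    [-1.2, -1.6, 0],
    [-0.8, -1.6, 0],
  ],
  gripper=[0, 0, 0, 0, 0, 0, 0, 0, 0, 0],
)

```text
time: 12.18
tool_pos: [0.4734, 0.009, 0.2301]
ee_rot: [0.707, -0.706, -0.033, 0.033]
force: [-0.3, 0.5, 0.5]
gripper_width: 0.0001
```

```bash
python3 -c "
from h import *
wsee()"
```

```text
t 12.175 tcp [0.4734 0.009  0.2301] F [-0.3  0.5  0.5]
red [282. 229.] 1016 [0.4759 0.0111] r 0.0888 ang 159.5 tcp-q [-0.0025 -0.0022]
blue [157. 153.] 1443 [ 0.443  -0.0751] r 0.1284 ang 205.4 tcp-q [0.0304 0.0841]
blue [393. 258.] 1490 [0.5036 0.0945] r 0.1272 ang 115.8 tcp-q [-0.0302 -0.0855]
blue [ 76. 361.] 670 [ 0.6164 -0.141 ] r 0.134 ang 295.4 tcp-q [-0.1431  0.15  ]
after 12.225 [0.4729 0.0066 0.2301]
```

```bash
python3 -c "
from h import *
plan([.474,.010,.230],np.radians(164.5),1.555,I=.022)"
```

```text
[[-0.5, -2.3, 0.0], [0.1, -1.7, 0.0], [0.3, -1.7, 0.0], [0.7, -1.6, 0.0], [0.9, -1.4, 0.0], [1.2, -1.1, 0.0], [1.3, -1.0, 0.0], [1.5, -0.7, 0.0], [1.8, -0.4, 0.0], [1.6, -0.1, 0.0]]
cmd end [0.563, -0.11, 0.23] th,w end (np.float64(4.725873857355935), 1.4134956091235689)
```

Call:
drive_tool(
  turn=[
    [0, 0, 0],
    [0, 0, 0],
    [0, 0, 0],
    [0, 0, 0],
    [0, 0, 0],
    [0, 0, 0],
    [0, 0, 0],
    [0, 0, 0],
    [0, 0, 0],
    [0, 0, 0],
  ],
  offset=[
    [-0.5, -2.3, 0],
    [0.1, -1.7, 0],
    [0.3, -1.7, 0],
    [0.7, -1.6, 0],
    [0.9, -1.4, 0],
    [1.2, -1.1, 0],
    [1.3, -1.0, 0],
    [1.5, -0.7, 0],
    [1.8, -0.4, 0],
    [1.6, -0.1, 0],
  ],
  gripper=[0, 0, 0, 0, 0, 0, 0, 0, 0, 0],
)

```text
time: 13.48
tool_pos: [0.5638, -0.1105, 0.2299]
ee_rot: [-0.706, 0.706, 0.033, -0.033]
force: [-0.7, -0.9, 0.7]
gripper_width: -0.0001
```

```bash
python3 -c "
from h import *
wsee()"
```

```text
t 13.475 tcp [ 0.5638 -0.1105  0.2299] F [-0.7 -0.9  0.7]
red [281. 223.] 1039 [ 0.5628 -0.1097] r 0.0898 ang 272.5 tcp-q [ 0.001  -0.0009]
blue [288.  65.] 1766 [ 0.4709 -0.1138] r 0.1287 ang 226.8 tcp-q [0.0929 0.0033]
blue [498. 331.] 1436 [0.6477 0.0675] r 0.1246 ang 44.6 tcp-q [-0.0839 -0.1781]
after 13.525 [ 0.5652 -0.1099  0.2297]
```

```bash
python3 -c "
from h import *
plan([.563,-.110,.230],np.radians(276.3),1.427,I=.022)"
```

```text
[[2.2, 0.4, 0.0], [1.4, 0.5, 0.0], [1.4, 0.9, 0.0], [1.1, 1.0, 0.0], [1.0, 1.2, 0.0], [0.7, 1.3, 0.0], [0.5, 1.4, 0.0], [0.3, 1.5, 0.0], [0.0, 1.7, 0.0], [-0.3, 1.4, 0.0]]
cmd end [0.646, 0.003, 0.23] th,w end (np.float64(6.5198486859711196), 1.28978599097091)
```

Call:
drive_tool(
  turn=[
    [0, 0, 0],
    [0, 0, 0],
    [0, 0, 0],
    [0, 0, 0],
    [0, 0, 0],
    [0, 0, 0],
    [0, 0, 0],
    [0, 0, 0],
    [0, 0, 0],
    [0, 0, 0],
  ],
  offset=[
    [2.2, 0.4, 0],
    [1.4, 0.5, 0],
    [1.4, 0.9, 0],
    [1.1, 1.0, 0],
    [1.0, 1.2, 0],
    [0.7, 1.3, 0],
    [0.5, 1.4, 0],
    [0.3, 1.5, 0],
    [0.0, 1.7, 0],
    [-0.3, 1.4, 0],
  ],
  gripper=[0, 0, 0, 0, 0, 0, 0, 0, 0, 0],
)

```text
time: 14.78
tool_pos: [0.646, 0.0045, 0.23]
ee_rot: [0.706, -0.706, -0.033, 0.034]
force: [0.4, 0.4, 0.5]
gripper_width: 0.0001
```

```bash
python3 -c "
from h import *
wsee()"
```

```text
t 14.775 tcp [0.646  0.0045 0.23  ] F [0.4 0.4 0.5]
red [272. 228.] 1010 [6.483e-01 2.000e-04] r 0.0916 ang 12.7 tcp-q [-0.0024  0.0044]
blue [404. 198.] 1435 [0.6307 0.0893] r 0.1307 ang 56.7 tcp-q [ 0.0153 -0.0847]
blue [143. 230.] 1224 [ 0.6714 -0.0899] r 0.1323 ang 328.1 tcp-q [-0.0254  0.0944]
after 14.825 [0.6458 0.0068 0.23  ]
```

```bash
python3 -c "
from h import *
plan([.646,.003,.230],np.radians(16.2),1.28,I=.022)"
```

```text
[[-0.6, 1.5, 0.0], [-0.7, 1.3, 0.0], [-0.8, 1.1, 0.0], [-1.1, 0.9, 0.0], [-1.1, 0.8, 0.0], [-1.2, 0.5, 0.0], [-1.3, 0.4, 0.0], [-1.3, 0.2, 0.0], [-1.6, -0.1, 0.0], [-1.2, -0.2, 0.0]]
cmd end [0.537, 0.067, 0.23] th,w end (np.float64(1.7995943215195795), 1.147713226373713)
```

Call:
drive_tool(
  turn=[
    [0, 0, 0],
    [0, 0, 0],
    [0, 0, 0],
    [0, 0, 0],
    [0, 0, 0],
    [0, 0, 0],
    [0, 0, 0],
    [0, 0, 0],
    [0, 0, 0],
    [0, 0, 0],
  ],
  offset=[
    [-0.6, 1.5, 0],
    [-0.7, 1.3, 0],
    [-0.8, 1.1, 0],
    [-1.1, 0.9, 0],
    [-1.1, 0.8, 0],
    [-1.2, 0.5, 0],
    [-1.3, 0.4, 0],
    [-1.3, 0.2, 0],
    [-1.6, -0.1, 0],
    [-1.2, -0.2, 0],
  ],
  gripper=[0, 0, 0, 0, 0, 0, 0, 0, 0, 0],
)

```text
time: 16.08
tool_pos: [0.5362, 0.0669, 0.2301]
ee_rot: [0.706, -0.706, -0.033, 0.033]
force: [-0.6, -0.9, 0.2]
gripper_width: -0.0001
```

```bash
python3 -c "
from h import *
wsee()"
```

```text
t 16.075 tcp [0.5362 0.0669 0.2301] F [-0.6 -0.9  0.2]
red [280. 228.] 1015 [0.5386 0.0676] r 0.09 ang 103.1 tcp-q [-0.0024 -0.0007]
blue [261.  71.] 1730 [0.4488 0.0471] r 0.129 ang 148.7 tcp-q [0.0874 0.0198]
blue [ 69. 356.] 853 [ 0.6749 -0.0884] r 0.1346 ang 329.5 tcp-q [-0.1387  0.1553]
after 16.125 [0.5354 0.0664 0.2301]
```

About ten seconds are filmed (6.0 to 16.1 s) with small measured errors. I'll back off and let the table coast out.

Call:
drive_tool(
  turn=[
    [0, 0, 0],
    [0, 0, 0],
    [0, 0, 0],
    [0, 0, 0],
    [0, 0, 0],
    [0, 0, 0],
    [0, 0, 0],
    [0, 0, 0],
    [0, 0, 0],
    [0, 0, 0],
  ],
  offset=[
    [0, 0, 3],
    [0, 0, 3],
    [-1, 4, 0],
    [-1, 4, 0],
    [-1, 4, 0],
    [-1, 4, 0],
    [-1, 4, 0],
    [-1, 4, 0],
    [-1, 4, 0],
    [-1, 4, 0],
  ],
  gripper=[0, 0, 0, 0, 0, 0, 0, 0, 0, 0],
)

```text
time: 17.38
tool_pos: [0.4569, 0.3882, 0.2901]
ee_rot: [0.706, -0.706, -0.033, 0.033]
force: [0.1, 0.3, -0.1]
gripper_width: 0.0
```

Call:
drive_tool(
  turn=[
    [0, 0, 0],
    [0, 0, 0],
    [0, 0, 0],
    [0, 0, 0],
    [0, 0, 0],
    [0, 0, 0],
    [0, 0, 0],
    [0, 0, 0],
    [0, 0, 0],
    [0, 0, 0],
  ],
  offset=[
    [0, 0, 0],
    [0, 0, 0],
    [0, 0, 0],
    [0, 0, 0],
    [0, 0, 0],
    [0, 0, 0],
    [0, 0, 0],
    [0, 0, 0],
    [0, 0, 0],
    [0, 0, 0],
  ],
  gripper=[0, 0, 0, 0, 0, 0, 0, 0, 0, 0],
)

```text
time: 18.62
tool_pos: [0.4572, 0.3871, 0.29]
ee_rot: [0.706, -0.706, -0.033, 0.033]
force: [0.5, 0.2, 0.2]
gripper_width: 0.0
```

Call:
drive_tool(
  turn=[
    [0, 0, 0],
    [0, 0, 0],
    [0, 0, 0],
    [0, 0, 0],
    [0, 0, 0],
    [0, 0, 0],
    [0, 0, 0],
    [0, 0, 0],
    [0, 0, 0],
    [0, 0, 0],
  ],
  offset=[
    [0, 0, 0],
    [0, 0, 0],
    [0, 0, 0],
    [0, 0, 0],
    [0, 0, 0],
    [0, 0, 0],
    [0, 0, 0],
    [0, 0, 0],
    [0, 0, 0],
    [0, 0, 0],
  ],
  gripper=[0, 0, 0, 0, 0, 0, 0, 0, 0, 0],
)

```text
time: 19.88
tool_pos: [0.4572, 0.3871, 0.2901]
ee_rot: [0.706, -0.706, -0.033, 0.033]
force: [0.5, -0.2, -0.1]
gripper_width: -0.0003
```

Call:
drive_tool(
  turn=[
    [0, 0, 0],
    [0, 0, 0],
    [0, 0, 0],
    [0, 0, 0],
    [0, 0, 0],
    [0, 0, 0],
    [0, 0, 0],
    [0, 0, 0],
    [0, 0, 0],
    [0, 0, 0],
  ],
  offset=[
    [0, 0, 0],
    [0, 0, 0],
    [0, 0, 0],
    [0, 0, 0],
    [0, 0, 0],
    [0, 0, 0],
    [0, 0, 0],
    [0, 0, 0],
    [0, 0, 0],
    [0, 0, 0],
  ],
  gripper=[0, 0, 0, 0, 0, 0, 0, 0, 0, 0],
)

```text
time: 21.12
tool_pos: [0.4572, 0.3871, 0.29]
ee_rot: [0.706, -0.706, -0.033, 0.033]
force: [1.0, -0.2, 0.1]
gripper_width: -0.0
```

Call:
drive_tool(
  turn=[
    [0, 0, 0],
    [0, 0, 0],
    [0, 0, 0],
    [0, 0, 0],
    [0, 0, 0],
    [0, 0, 0],
    [0, 0, 0],
    [0, 0, 0],
    [0, 0, 0],
    [0, 0, 0],
  ],
  offset=[
    [0, 0, 0],
    [0, 0, 0],
    [0, 0, 0],
    [0, 0, 0],
    [0, 0, 0],
    [0, 0, 0],
    [0, 0, 0],
    [0, 0, 0],
    [0, 0, 0],
    [0, 0, 0],
  ],
  gripper=[0, 0, 0, 0, 0, 0, 0, 0, 0, 0],
)

```text
time: 22.38
tool_pos: [0.4572, 0.3871, 0.2901]
ee_rot: [0.706, -0.706, -0.033, 0.033]
force: [-0.6, -0.1, -0.1]
gripper_width: -0.0002
```

Call:
drive_tool(
  turn=[
    [0, 0, 0],
    [0, 0, 0],
    [0, 0, 0],
    [0, 0, 0],
    [0, 0, 0],
    [0, 0, 0],
    [0, 0, 0],
    [0, 0, 0],
    [0, 0, 0],
    [0, 0, 0],
  ],
  offset=[
    [0, 0, 0],
    [0, 0, 0],
    [0, 0, 0],
    [0, 0, 0],
    [0, 0, 0],
    [0, 0, 0],
    [0, 0, 0],
    [0, 0, 0],
    [0, 0, 0],
    [0, 0, 0],
  ],
  gripper=[0, 0, 0, 0, 0, 0, 0, 0, 0, 0],
)

```text
time: 23.62
tool_pos: [0.4572, 0.3871, 0.29]
ee_rot: [0.706, -0.706, -0.033, 0.033]
force: [-0.8, 0.7, -0.3]
gripper_width: -0.0
```

Call:
drive_tool(
  turn=[
    [0, 0, 0],
    [0, 0, 0],
    [0, 0, 0],
    [0, 0, 0],
    [0, 0, 0],
    [0, 0, 0],
    [0, 0, 0],
    [0, 0, 0],
    [0, 0, 0],
    [0, 0, 0],
  ],
  offset=[
    [0, 0, 0],
    [0, 0, 0],
    [0, 0, 0],
    [0, 0, 0],
    [0, 0, 0],
    [0, 0, 0],
    [0, 0, 0],
    [0, 0, 0],
    [0, 0, 0],
    [0, 0, 0],
  ],
  gripper=[0, 0, 0, 0, 0, 0, 0, 0, 0, 0],
)

```text
time: 24.88
tool_pos: [0.4572, 0.3871, 0.2901]
ee_rot: [0.706, -0.706, -0.033, 0.033]
force: [-0.7, 0.5, -0.4]
gripper_width: 0.0
```

Call:
drive_tool(
  turn=[
    [0, 0, 0],
    [0, 0, 0],
    [0, 0, 0],
    [0, 0, 0],
    [0, 0, 0],
    [0, 0, 0],
    [0, 0, 0],
    [0, 0, 0],
    [0, 0, 0],
    [0, 0, 0],
  ],
  offset=[
    [0, 0, 0],
    [0, 0, 0],
    [0, 0, 0],
    [0, 0, 0],
    [0, 0, 0],
    [0, 0, 0],
    [0, 0, 0],
    [0, 0, 0],
    [0, 0, 0],
    [0, 0, 0],
  ],
  gripper=[0, 0, 0, 0, 0, 0, 0, 0, 0, 0],
)

```text
time: 26.12
tool_pos: [0.4572, 0.3871, 0.29]
ee_rot: [0.706, -0.706, -0.033, 0.033]
force: [-0.0, -0.4, -0.2]
gripper_width: 0.0002
```

Call:
drive_tool(
  turn=[
    [0, 0, 0],
    [0, 0, 0],
    [0, 0, 0],
    [0, 0, 0],
    [0, 0, 0],
    [0, 0, 0],
    [0, 0, 0],
    [0, 0, 0],
    [0, 0, 0],
    [0, 0, 0],
  ],
  offset=[
    [0, 0, 0],
    [0, 0, 0],
    [0, 0, 0],
    [0, 0, 0],
    [0, 0, 0],
    [0, 0, 0],
    [0, 0, 0],
    [0, 0, 0],
    [0, 0, 0],
    [0, 0, 0],
  ],
  gripper=[0, 0, 0, 0, 0, 0, 0, 0, 0, 0],
)

```text
time: 27.38
tool_pos: [0.4572, 0.3871, 0.2901]
ee_rot: [0.706, -0.706, -0.033, 0.033]
force: [-0.1, 0.1, 0.5]
gripper_width: -0.0001
```

Call:
drive_tool(
  turn=[
    [0, 0, 0],
    [0, 0, 0],
    [0, 0, 0],
    [0, 0, 0],
    [0, 0, 0],
    [0, 0, 0],
    [0, 0, 0],
    [0, 0, 0],
    [0, 0, 0],
    [0, 0, 0],
  ],
  offset=[
    [0, 0, 0],
    [0, 0, 0],
    [0, 0, 0],
    [0, 0, 0],
    [0, 0, 0],
    [0, 0, 0],
    [0, 0, 0],
    [0, 0, 0],
    [0, 0, 0],
    [0, 0, 0],
  ],
  gripper=[0, 0, 0, 0, 0, 0, 0, 0, 0, 0],
)

```text
time: 28.62
tool_pos: [0.4572, 0.3871, 0.2901]
ee_rot: [0.706, -0.706, -0.033, 0.033]
force: [0.8, 0.8, -0.6]
gripper_width: -0.0
```

Call:
drive_tool(
  turn=[
    [0, 0, 0],
    [0, 0, 0],
    [0, 0, 0],
    [0, 0, 0],
    [0, 0, 0],
    [0, 0, 0],
    [0, 0, 0],
    [0, 0, 0],
    [0, 0, 0],
    [0, 0, 0],
  ],
  offset=[
    [0, 0, 0],
    [0, 0, 0],
    [0, 0, 0],
    [0, 0, 0],
    [0, 0, 0],
    [0, 0, 0],
    [0, 0, 0],
    [0, 0, 0],
    [0, 0, 0],
    [0, 0, 0],
  ],
  gripper=[0, 0, 0, 0, 0, 0, 0, 0, 0, 0],
)

```text
time: 29.88
tool_pos: [0.4572, 0.3871, 0.29]
ee_rot: [0.706, -0.706, -0.033, 0.033]
force: [-0.3, 0.2, 0.8]
gripper_width: -0.0001
```

Call:
drive_tool(
  turn=[
    [0, 0, 0],
    [0, 0, 0],
    [0, 0, 0],
    [0, 0, 0],
    [0, 0, 0],
    [0, 0, 0],
    [0, 0, 0],
    [0, 0, 0],
    [0, 0, 0],
    [0, 0, 0],
  ],
  offset=[
    [0, 0, 0],
    [0, 0, 0],
    [0, 0, 0],
    [0, 0, 0],
    [0, 0, 0],
    [0, 0, 0],
    [0, 0, 0],
    [0, 0, 0],
    [0, 0, 0],
    [0, 0, 0],
  ],
  gripper=[0, 0, 0, 0, 0, 0, 0, 0, 0, 0],
)

```text
time: 31.12
tool_pos: [0.4572, 0.3871, 0.29]
ee_rot: [0.706, -0.706, -0.033, 0.033]
force: [0.3, -0.4, 0.7]
gripper_width: -0.0002
```

```bash
python3 -c "
from h import *
t,o,im=see();print(t,*o,sep='\n')"
```

```text
31.125
('blue', np.float64(51.2), [0.6589, -0.0994], 62)
('blue', np.float64(52.7), [0.6375, 0.0816], 66)
('blue', np.float64(50.4), [0.4772, -0.12], 47)
('blue', np.float64(52.0), [0.4567, 0.0605], 68)
('red', np.float64(186.7), [0.47, -0.0305], 72)
```

Call:
drive_tool(
  turn=[
    [0, 0, 0],
    [0, 0, 0],
    [0, 0, 0],
    [0, 0, 0],
    [0, 0, 0],
    [0, 0, 0],
    [0, 0, 0],
    [0, 0, 0],
    [0, 0, 0],
    [0, 0, 0],
  ],
  offset=[
    [0, 0, 0],
    [0, 0, 0],
    [0, 0, 0],
    [0, 0, 0],
    [0, 0, 0],
    [0, 0, 0],
    [0, 0, 0],
    [0, 0, 0],
    [0, 0, 0],
    [0, 0, 0],
  ],
  gripper=[0, 0, 0, 0, 0, 0, 0, 0, 0, 0],
)

```text
time: 32.42
tool_pos: [0.4572, 0.3871, 0.29]
ee_rot: [0.706, -0.706, -0.033, 0.033]
force: [-0.0, 0.2, -0.2]
gripper_width: 0.0
```

```bash
python3 -c "
from h import *
t,o,im=see();print(t,*o,sep='\n')
cv2.imwrite('pics/t9.png',im[:,:,::-1]);cv2.imwrite('pics/s9.png',get_image('side')[:,:,::-1])"
```

```text
32.425
('blue', np.float64(51.3), [0.6588, -0.0992], 67)
('blue', np.float64(52.7), [0.6378, 0.082], 71)
('blue', np.float64(50.5), [0.4775, -0.1199], 44)
('blue', np.float64(52.1), [0.4566, 0.0605], 65)
('red', np.float64(186.5), [0.4699, -0.0303], 72)
```

View pics/t9.png

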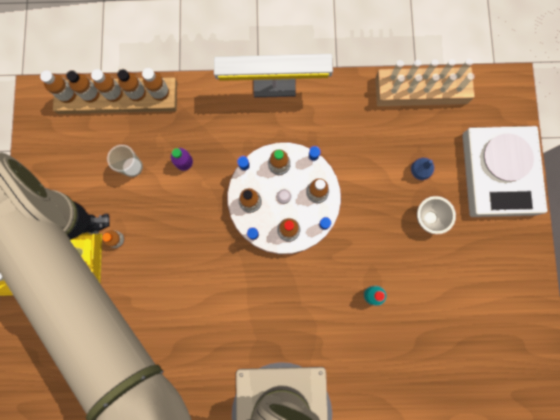

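View pics/s9.png

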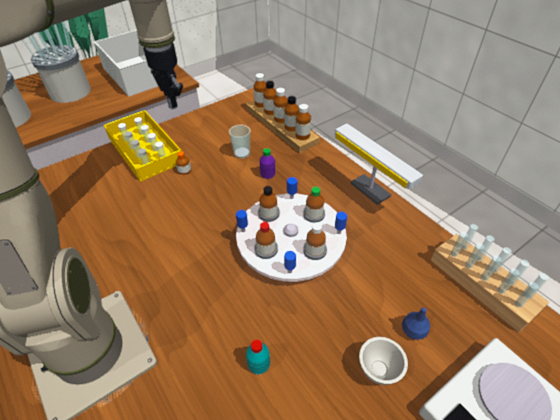

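The table is at rest: pin angles changed by 0.1° or less over 1.3 s, within measurement noise. All four bottles stand upright in their sockets, with caps in the top view at (289,227), (319,185), (279,155) and (248,195). The bystanders are where they were, and the gripper is in free air.

```bash
python3 -c "
from bench import *
print(close_job())"
```

```text
the job is handed in; nothing more can be done
None
```

The job is done and handed in at about 32.5 s on the robot's clock.

- **Push:** I pushed the turntable counter-clockwise by one blue pin with the closed fingers, then lifted clear. The speed right after release came out at 2.4–2.5 rad/s, below the limit of 3.14 rad/s (one turn in two seconds).
- **Filming:** I kept the tool point above the red cap from about 6.0 s to 16.1 s. At the eight wrist-camera checks in that time it was 1 to 10 mm off sideways and within 1 mm in height. Between the checks its position was predicted, not measured. The table slowed from about 2.3 to 1.1 rad/s, always above the required 0.63 rad/s, and the wrist force readings showed nothing beyond noise.
- **Last checks:** The table coasted to rest, with pin angles agreeing within 0.1° over 1.3 s. The top and side pictures show all four bottles upright in their sockets and the bystanders and look-alikes in their places. The gripper touches nothing.
- **Small disagreements:** The estimates of the hub position differed between cameras by up to 6 mm, and those of the red bottle's angle by about 1°. Both are well inside the 20 mm tolerance.

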